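Lock the tea-money box

ROBOT

A 7-joint arm with a two-finger parallel gripper is mounted at the origin on the work surface. World frame = base frame: x ahead of the robot, y to its left, z up, the work surface at z = 0. Lengths are in m, angles in rad, forces in N, time in s.
With the tool pointing down it reaches from about 0.425 to 0.95 m from the base axis. Payload 4.7 kg.
Tool frame: the origin (TCP) lies between the finger pads; the fingertips stand 19 mm ahead of it and the grasp point (between the pads) is the TCP; x points along the fingers, y is the direction in which the jaws open and shut, and the axes are right-handed (so a half turn about x gives the same grasp; the last joint's range is limited). The gripper opens to 87 mm and grips with 3 to 60 N. Pads are 19 mm wide; open, the fingers measure 117 mm over their backs; the gripper's body (75 mm by 190 mm) begins 51 mm behind the grasp point.
Start: joints at [1.317, 0.469, -0.049, 1.532, 0.024, 1.141, -0.082], TCP at [0.151, -0.658, 0.242] pointing down, gripper open.
Joint ranges: [-2.59, 2.59], [-0.33, 1.99], [-1.39, 1.29], [0.1, 2.45], [-1.04, 4.18], [0.21, 1.99], [-2.66, 2.66]. Speed limits (rad/s): [2.57, 2.57, 3.14, 3.14, 3.14, 3.14, 3.14].

INTERFACE

Orientations are given as a 3x3 rotation matrix whose columns are the frame's x, y, z axes.
In Python, from station import monitor, optics, manip gives the robot as it stands.
- The arm moves only by the tool apply_moves, never from a script. Its argument "increments" is a list that holds one entry, the list of rows, each a list of 7 numbers: the shift along the tool's x, y, z in mm, then the turn, a rotation vector about the tool's x, y, z in degrees, then the closure, from 0 (fully open) to 1 (shut). A call has 1 to 10 rows; each row is the pose to reach, as a shift and turn from the pose commanded when the call began, along the tool's axes at that moment; what a row does not reach only later rows make up. A row lasts 1/10 s, in which the tool goes at most 50 mm and 8.59 degrees, less where a joint would pass 70% of its speed; a pose out of reach is approached as far as the arm can. A call with a gripper value outside its range is refused whole. The fingers move at their own pace and stop on an object; "grip_force" is the grip in N (left out, the last holds). Time passes only in rows, so rows that repeat a pose let the fingers close. It gives the time, the measured TCP pose, the force and the opening at its end, in the units of the state.
- monitor.state(): the state, without advancing time (a new reading comes with each control period).
- optics.snapshot(name): name is "scene" or "top" or "wrist"; returns the picture (480x640x3 uint8, blue, green, red); there is no depth.
- optics.get_calibration(name): a dict with "K" (3x3 intrinsics, pixels), "R" (3x3) and "t" (3): a world point X has camera coordinates R X + t; the wrist camera has in their place "T_tool_cam" (4x4, takes a point from camera to tool coordinates, whose origin is the TCP and whose axes are the tool frame's). Camera axes: x right, y down, z forward; pixel columns grow to the right and rows downward; lengths in m; the calibration is good to about 2 mm. A picture is of the moment at which its call begins: read the wrist's pose just before it. get_calibration takes no time and is no camera call.
- manip.hand_in(): hands the job in, once; it reports no verdict.
Trained networks look in the newest picture that a camera, given by its name, has taken for a name from the list of things; names that differ only in an ending like _2 or _b are one class to them, and where a whole thing is asked for, a point or a joint stands for the part that bears it (a point fixed in the world has none). Each returns a list of dicts, best first, with "confidence" (0 to 1); they miss things now and then, are a little off and sometimes report something else, mostly with a low value. They report only what shows in the picture. A call takes as long as a camera call.
- optics.regions_of(target, camera): "pixels" (480x640 bool, what is visible of it) and "at" ([column, row] in pixels, amid what is visible of it).
- optics.place_of(target, camera): "at" ([column, row] in pixels: a listed point, or the origin of a listed thing).
The state is a dict: "clock": time; "qpos": joint angles; "qd": joint speeds; "effort": joint torques, N m; "position": TCP position; "orientation": TCP orientation; "wrist_force": force on the tool from outside, world axes, zero at the start; "ft_torque": the same for the moment, N m; "gripper_width": opening from 0.0 (shut) to 1.0 (fully open).
Only numpy, scipy, OpenCV 4.12 (cv2) and the standard library are available. Lean on these libraries where they do the work, as an engineer would, in place of code of your own. Each camera call takes 0.05 s, during which the arm holds its last target. There are 200 camera calls.

TASK

Lock the tea-money box: with a fingertip push the upright lever post on its slotted disc round until the slot lines up with the flat bar, then push the bar by its upright tab through the slot until it is fully home in the keeper, and take the hand away. Only push, never close the fingers around the post or the tab, and do not lift the box or shove it out of its place. Leave the jar, the cup and the tub standing where they are.

Things in the scene. Friction and masses are not known exactly. Their poses are not given: they have to be found in the camera images.
- cashbox: loose grey steel cash box, 4 kg, 170 (x) x 270 (y) x 78 mm (z), flat lid. Origin: centre of underside; its x points away from the robot, yaw within 0.5 rad. On the lid along its line x = 0: a 14 mm high channel with the bar at the -y end, the disc at y = +55 mm, the keeper at y = +108 mm. Bar and disc are joined to it. It slides if pushed with more than about 20 N
- disc (a joint): angle of the slotted disc, rad, counter-clockwise from above. At 0 its slot is in line with the bar and its lever points along the box's +x; it starts at 0.5 to 1.25, lever leaning towards the keeper; stops at -1.5 and 1.5. Stays where left (about 1.1 N at the post turns it). Within about 0.09 of 0 the bar can enter, otherwise the disc blocks it
- disc_center (a point): on the disc's axis, level with its top face, 21 mm above the lid. Axes turn with the disc: x to the lever, y along the slot. Plain steel disc 76 mm across, 21 mm high, with a straight slot 20 mm wide right across it, open above and at both ends
- lever_post (a point): on the axis of the lever post, 45 mm above the lid: round upright steel post, 14 mm across, 55 mm from the disc's axis, on a crank arm of the disc. Arm top 27 mm, post top 60 mm above the lid; all else but the bar's tab is under 22 mm, so a fingertip 32 to 45 mm above the lid meets only the post. Axes as disc_center: pushing it along its own -y lessens the disc angle
- bar (a joint): travel of the flat bar along the box's +y, m: 0 drawn back, 0.112 fully home at its stop, nose in the keeper. Starts at 0 to 0.012; its nose meets the disc's rim at about 0.018. Stays where left (about 2 N moves it)
- bar_tab (a point): centre of the upright tab on the bar's rear end: dark steel plate 40 (x) x 8 (y) x 33 mm high, 17 to 50 mm above the lid; this point 33.5 mm above it. Axes as the box; pushed on its -y face towards +y. At travel q it lies at y = -105 mm + q in the box's frame; the lid behind it is free but for the channel (14 mm high)
- bar_nose (a point): round front tip of the flat bar; bar 13 mm wide, 12 mm high, 110 mm long, from 5 to 17 mm above the lid. At travel q the tip lies at y = -1 mm + q in the box's frame
- keeper (a point): middle of the keeper, an aluminium bridge 34 mm wide, 14 mm along y, 21 mm high on the fixed end of the box's top, at y = +108 mm in the box's frame: the bar's nose goes under it
- jar: bystander: amber glass coffee jar with black cap, 72 mm across, 115 mm high, at one end of the box. Origin: centre of its underside
- cup: bystander: white drinking cup, 76 mm across the rim, 95 mm high, at the other end of the box. Origin: centre of its underside
- tub: bystander: white round tub with a lid, 90 mm across, 100 mm high, on the far side of the box. Origin: centre of its underside

How it is judged:
By the outcome, as a careful person would: the job done as asked, in the order asked, and still so for the second after the job is handed in, with the robot touching nothing.
It also fails if it takes over 48 s, if anything falls off the work surface, if the arm or the gripper's body presses on something with over 40 N, if the wrist force passes 120 N, or if a joint passes its speed limit or range.

## Working session

There is one attempt and no reset: what is moved stays moved. The work goes in short steps, Python scripts to look and compute and a tool call to move; the robot and the scene stay as the last step left them, time stands still between calls to the robot, and variables do not carry over. Pictures are saved under pics/ and viewed, about 8 in all and at most 12, crops included, and the job is handed in when it is done.

Besides the shell and the picture viewer there is one more tool, called after "Request:" as name(argument=value, ...) on one line, values as JSON. apply_moves: Moves the arm, as the interface text tells. Its arguments: {"type":"object","properties":{"increments":{"type":"array","items":{"type":"array","items":{"type":"array","items":{"type":"number"}}}},"grip_force":{"type":"number"}},"required":["increments"]}

```bash
mkdir -p pics
cat > h.py <<'E'
import numpy as np, cv2
from station import monitor, optics, manip
def snap(n,f):
    im=optics.snapshot(n); cv2.imwrite(f'pics/{f}.png',im); return im
def ray(n,px):
    c=optics.get_calibration(n)
    if 'R' in c: R=np.array(c['R']);t=np.array(c['t']); o=-R.T@t; D=R.T
    else:
        s=monitor.state(); Rt=np.array(s['orientation']);T=np.array(c['T_tool_cam'])
        o=np.array(s['position'])+Rt@T[:3,3]; D=Rt@T[:3,:3]
    d=D@np.linalg.inv(np.array(c['K']))@[px[0],px[1],1]
    return o,d
def atz(n,px,z):
    o,d=ray(n,px); return o+d*(z-o[2])/d[2]
E
python3 - <<'E'
from h import *
s=monitor.state(); print(s['clock'],s['position'],np.round(s['orientation'],3),s['wrist_force'])
Z=dict(disc_center=.099,lever_post=.123,bar_tab=.1115,bar_nose=.089,keeper=.089,cashbox=0,jar=0,cup=0,tub=0)
for n in ['top','scene']:
    snap(n,n+'0')
    for k,z in Z.items():
        for r in optics.place_of(k,n)[:2]:
            print(n,k,round(r['confidence'],2),np.round(r['at'],1),np.round(atz(n,r['at'],z),4))
E
```

```text
0.0 [ 0.15034326 -0.65747034  0.24046916] [[-0.001  0.223 -0.975]
 [ 0.002 -0.975 -0.223]
 [-1.    -0.002  0.   ]] [-0.26870589  0.67791598 -0.00340371]
top lever_post 0.97 [242.9 273.2] [0.5401 0.1443 0.123 ]
top bar_tab 0.77 [357.2 273.6] [ 0.5358 -0.0387  0.1115]
top bar_nose 0.63 [288.7 289.4] [0.5137 0.0738 0.089 ]
top keeper 0.58 [234.3 305.4] [0.4896 0.1635 0.089 ]
top cashbox 0.86 [302.8 292.3] [0.5106 0.0531 0.    ]
top jar 0.64 [418.2 244.8] [ 0.593  -0.1621  0.    ]
top jar 0.4 [307.3 199.8] [0.6822 0.0414 0.    ]
top cup 0.88 [191.8 332. ] [0.4442 0.2542 0.    ]
top tub 0.89 [308.7 196.4] [0.6886 0.0387 0.    ]
scene disc_center 0.66 [368.9 196.8] [0.4988 0.1122 0.099 ]
scene lever_post 0.75 [392.1 196.8] [0.543  0.1514 0.123 ]
scene bar_nose 0.91 [352.1 201.6] [0.4982 0.077  0.089 ]
scene bar_nose 0.37 [390.8 196.6] [0.4859 0.1615 0.089 ]
scene keeper 0.71 [393.9 198.8] [0.4955 0.1664 0.089 ]
scene cashbox 0.71 [344.6 237.6] [0.5024 0.0616 0.    ]
scene cashbox 0.44 [431.3 218. ] [0.4435 0.2699 0.    ]
scene jar 0.73 [239.9 268.8] [ 0.5906 -0.1612  0.    ]
scene cup 0.88 [429.1 215.4] [0.4322 0.2676 0.    ]
scene cup 0.58 [371.4 196.8] [0.3355 0.1463 0.    ]
scene tub 0.56 [346.3 295.9] [0.6909 0.0446 0.    ]
```

Run:
```python
import cv2
a=cv2.imread('pics/top0.png')[170:370,160:460]; cv2.imwrite('pics/top0c.png',cv2.resize(a,None,fx=2.6,fy=2.6,interpolation=cv2.INTER_CUBIC))
```

```text
(no output)
```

View pics/top0c.png

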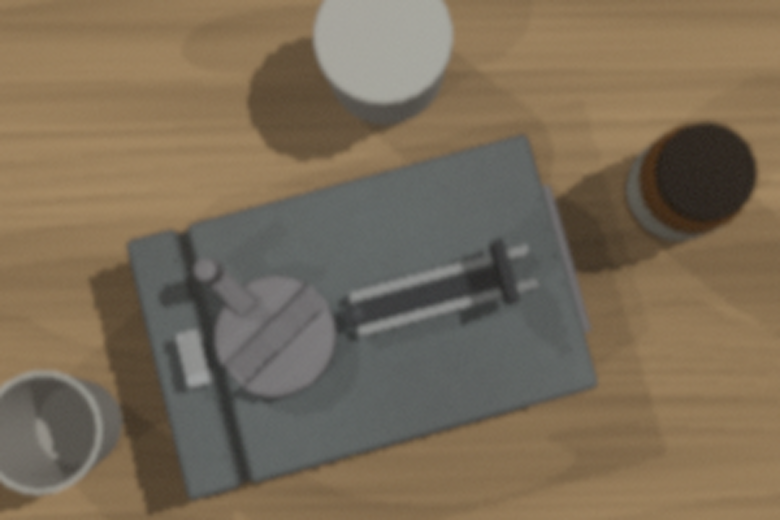

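The top view shows the box yawed about +0.26 rad. The crop shows the lid corners at (128,242), (190,497), (597,383) and (525,135), the disc at (275,337), the post top at (208,270) and the tab at (505,270). The jar stands to the right of the tab end, the cup to the left and the tub on the far side.

```bash
cat > fit.py <<'E'
from h import *
def c2p(c): return np.array(c)/2.6+[160,170]
C=[atz('top',c2p(c),.078)[:2] for c in [(128,242),(190,497),(597,383),(525,135)]]
y=(C[0]-C[3])+(C[1]-C[2]); yaw=np.arctan2(-y[0],y[1])
o=np.mean(C,0)
ex=np.array([np.cos(yaw),np.sin(yaw)]); ey=np.array([-ex[1],ex[0]])
def box(p): d=np.array(p)[:2]-o; return np.round([d@ex*1e3,d@ey*1e3],1)
def world(bx,by): return o+ex*bx/1e3+ey*by/1e3
E
python3 - <<'E'
from fit import *
print('o',o,'yaw',yaw,[box(c) for c in C])
print('disc',box(atz('top',c2p((275,337)),.099)),'posttop',box(atz('top',c2p((208,270)),.138)))
for n,p in [('post',(.5401,.1443)),('postS',(.543,.1514)),('tab',(.5358,-.0387)),('keeper',(.4896,.1635)),('discS',(.4988,.1122)),('nose',(.5137,.0738)),('jar',(.592,-.1615)),('cup',(.438,.261)),('tub',(.69,.041))]: print(n,box(p))
print('slot ends',box(atz('top',c2p((232,372)),.099)),box(atz('top',c2p((313,297)),.099)))
s=monitor.state()
print(s['qpos'])
E
```

```text
o [0.51236702 0.05734456] yaw 0.24369763580842396 [array([ 83.7, 133.6]), array([-83.7, 134.3]), array([ -83.6, -134.2]), array([  83.6, -133.7])]
disc [-1.3 55.4] posttop [46.6 80.5]
post [47.9 77.7]
postS [52.4 83.9]
tab [ -0.4 -98.9]
keeper [  3.5 108.5]
discS [ 0.1 56.5]
nose [ 5.3 15.6]
jar [  24.5 -231.6]
cup [-23.  215.6]
tub [168.4 -58.7]
slot ends [-15.3  86.7] [16.6 26.1]
[ 1.31707195  0.46860905 -0.04858878  1.53251946  0.02410108  1.14102058
 -0.08228589]
```

```bash
cat >> fit.py <<'E'
def plan(pts):
    s=monitor.state(); R=np.array(s['orientation']); p=np.array(s['position'])
    print('now box',box(p),'z',round(p[2],4),'t',s['clock'],'F',np.round(s['wrist_force'],1),'w',s['gripper_width'])
    a=np.degrees(np.arctan2(R[1,1],R[0,1])); print('turn x deg',-(np.degrees(yaw)-90-a))
    print('tilt',np.round(R[:,0],3))
    for q in pts:
        w=np.array([*q]) 
        print(np.round(q,3),np.round(R.T@(w-p)*1e3,1))
E
python3 - <<'E'
from fit import *
print(world(49,122),world(0,-140))
plan([(.45,-.35,.24),(*world(49,122),.24)])
E
```

```text
[0.53048148 0.18756309] [ 0.54614799 -0.07851878]
now box [-523.8 -606.9] z 0.2416 t 1.0 F [-0.8  0.5 -1.1] w 1.0017474456794062
turn x deg -1.0805026092334629
tilt [ 0. -0. -1.]
[ 0.45 -0.35  0.24] [   1.6 -233.5 -360.6]
[0.53  0.188 0.24 ] [   1.6 -739.6 -558.9]
```

Request:
apply_moves(increments=[[[0,-27,-42,-1.1,0,0,1],[0,-54,-83,-1.1,0,0,1],[0,-81,-125,-1.1,0,0,1],[0,-108,-167,-1.1,0,0,1],[0,-135,-208,-1.1,0,0,1],[0,-162,-250,-1.1,0,0,1],[0,-189,-292,-1.1,0,0,1],[0,-216,-333,-1.1,0,0,1],[0,-233,-360,-1.1,0,0,1],[0,-233,-360,-1.1,0,0,1]]], grip_force=10)

```text
clock: 2.0
position: [0.454, -0.3453, 0.242]
orientation: [[0.003, 0.251, -0.968], [0.002, -0.968, -0.251], [-1.0, -0.001, -0.003]]
wrist_force: [-1.8, 1.2, -0.5]
gripper_width: 0.172
```

Run:
```python
from fit import *
plan([(*world(49,122),.24)])
print(monitor.state()['qpos'])
```

```text
now box [-153.8 -376.6] z 0.242 t 2.0 F [-1.8  1.2 -0.5] w 0.17188091552289092
turn x deg 0.5951209603018555
tilt [ 0.003  0.002 -1.   ]
[0.53  0.188 0.24 ] [   3.2 -496.5 -208. ]
[ 0.75757848  0.30891732 -0.22492085  1.7780177   0.07412376  1.06175848
 -0.80982294]
```

Request:
apply_moves(increments=[[[0,-45,-19,0,0,0,1],[0,-90,-38,0,0,0,1],[0,-135,-57,0,0,0,1],[0,-180,-75,0,0,0,1],[0,-225,-94,0,0,0,1],[0,-270,-113,0,0,0,1],[0,-315,-132,0,0,0,1],[0,-360,-151,0,0,0,1],[0,-405,-170,0,0,0,1],[0,-440,-185,0,0,0,1]]])

```text
clock: 3.0
position: [0.5229, 0.1232, 0.2419]
orientation: [[0.001, 0.242, -0.97], [0.0, -0.97, -0.242], [-1.0, -0.0, -0.001]]
wrist_force: [0.4, -1.0, -0.9]
gripper_width: 0.005
```

Run:
```python
from fit import *
plan([])
snap('wrist','w1')
for k,z in dict(disc_center=.099,lever_post=.123,bar_tab=.1115,bar_nose=.089,keeper=.089).items():
    for r in optics.place_of(k,'wrist')[:1]: print(k,round(r['confidence'],2),np.round(r['at']),box(atz('wrist',r['at'],z)))
plan([(*world(49,122),.24),(*world(49,122),.135)])
```

```text
now box [26.2 61.4] z 0.2419 t 3.0 F [ 0.4 -1.  -0.9] w 0.005292696040092878
turn x deg 0.06845952169312852
tilt [ 0.001  0.    -1.   ]
disc_center 0.77 [328. 264.] [ 2.2 57.8]
lever_post 0.87 [290. 214.] [50.2 83.3]
bar_nose 0.98 [377. 266.] [-5.   6.6]
keeper 0.88 [263. 260.] [ -0.  106.4]
now box [25.1 57.2] z 0.2413 t 3.3 F [0.6 0.1 0.3] w 0.005564527347249512
turn x deg -0.1406297983143645
tilt [-0.    -0.001 -1.   ]
[0.53  0.188 0.24 ] [  1.2 -64.8 -23.8]
[0.53  0.188 0.135] [106.2 -64.9 -23.8]
```

View pics/w1.png

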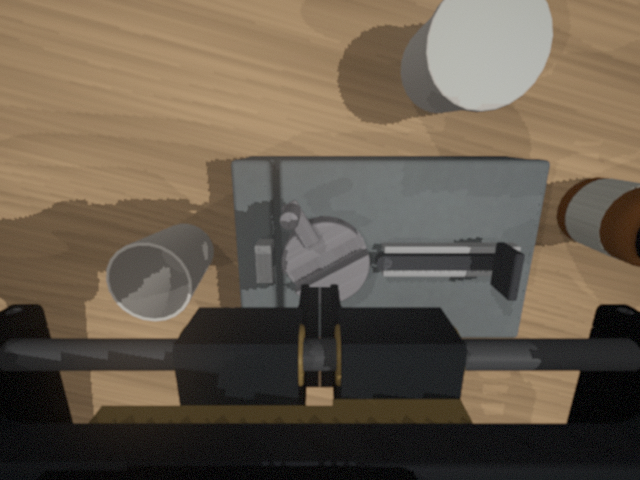

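The view agrees with the fit: the post is at (290,214), the disc centre at (328,264), and the box is square to the tool. Next I go beyond the post on its +y side and descend.

Request:
apply_moves(increments=[[[0,-33,-12,0,0,0,1],[0,-65,-24,0,0,0,1],[0,-65,-24,0,0,0,1],[35,-65,-24,0,0,0,1],[70,-65,-24,0,0,0,1],[95,-65,-24,0,0,0,1],[106,-65,-24,0,0,0,1],[106,-65,-24,0,0,0,1],[106,-65,-24,0,0,0,1]]])

```text
clock: 4.2
position: [0.5313, 0.1894, 0.1366]
orientation: [[0.002, 0.24, -0.971], [0.0, -0.971, -0.24], [-1.0, 0.0, -0.002]]
wrist_force: [0.3, 0.8, 0.6]
gripper_width: 0.007
```

Run:
```python
from fit import *
plan([(*world(49,105),.135),(*world(52,92),.135),(*world(54,84),.135),(*world(55,80),.135)])
```

```text
now box [ 50.2 123.6] z 0.1366 t 4.2 F [0.3 0.8 0.6] w 0.006539821303014599
turn x deg -0.05970716726454839
tilt [ 0.002  0.    -1.   ]
[0.535 0.171 0.135] [ 1.6 18.6  1.2]
[0.541 0.159 0.135] [ 1.6 31.6 -1.8]
[0.545 0.152 0.135] [ 1.6 39.6 -3.8]
[0.546 0.148 0.135] [ 1.6 43.6 -4.8]
```

Push slowly to box y≈82, somewhat short of the end, then look.

Request:
apply_moves(increments=[[[1,8,1,0,0,0,1],[1,15,1,0,0,0,1],[1,20,0,0,0,0,1],[1,25,-1,0,0,0,1],[1,29,-2,0,0,0,1],[1,33,-3,0,0,0,1],[1,37,-3,0,0,0,1],[1,40,-4,0,0,0,1],[1,42,-4,0,0,0,1],[1,42,-4,0,0,0,1]]])

```text
clock: 5.2
position: [0.5442, 0.1493, 0.1344]
orientation: [[-0.001, 0.241, -0.971], [-0.001, -0.971, -0.241], [-1.0, 0.001, 0.001]]
wrist_force: [0.9, 0.4, 0.7]
gripper_width: 0.008
```

Run:
```python
from fit import *
for n in ('wrist','top'):
    im=snap(n,n+'2')
    for k,z in dict(disc_center=.099,lever_post=.123,bar_tab=.1115,keeper=.089).items():
        for r in optics.place_of(k,n)[:1]: print(n,k,round(r['confidence'],2),np.round(r['at']),box(atz(n,r['at'],z)))
a=cv2.resize(cv2.imread('pics/top2.png')[230:370,190:410],None,fx=2,fy=2,interpolation=2)
b=cv2.imread('pics/wrist2.png')[60:400,120:560]
a=cv2.resize(a,(440,280)); b=cv2.resize(b,(360,278))
b=cv2.copyMakeBorder(b,0,2,0,0,0); cv2.imwrite('pics/m2.png',np.hstack([a,b]))
plan([])
```

```text
wrist disc_center 0.23 [516.  85.] [156.8  -8.5]
wrist lever_post 0.74 [354. 310.] [54.6 65. ]
top disc_center 0.71 [268. 297.] [ 1.5 50.2]
top lever_post 0.42 [357. 274.] [ -1.9 -97.4]
top bar_tab 0.96 [356. 274.] [ -1.  -96.7]
top keeper 0.52 [419. 246.] [  18.6 -213.2]
now box [53.2 82.2] z 0.1344 t 5.7 F [0.5 0.8 0.2] w 0.006562347936649152
turn x deg 0.018767601005293955
tilt [-0. -0. -1.]
```

View pics/m2.png

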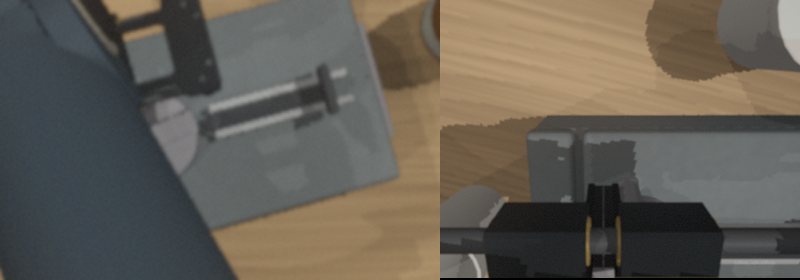

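The post sits against the finger's right face, near (350,292) in the wrist image, and its y is about 65 mm, so the disc is at about 0.18 rad. I push 9 mm more, back off, rise and look.

Request:
apply_moves(increments=[[[0,4,-1,0,0,0,1],[0,7,-1,0,0,0,1],[0,9,-1,0,0,0,1],[0,9,-1,0,0,0,1],[0,0,-1,0,0,0,1],[0,-12,-1,0,0,0,1],[-40,-12,0,0,0,0,1],[-80,-12,20,0,0,0,1],[-105,-12,60,0,0,0,1],[-105,0,75,0,0,0,1]]])

```text
clock: 6.7
position: [0.47, 0.1353, 0.2431]
orientation: [[0.005, 0.247, -0.969], [0.001, -0.969, -0.247], [-1.0, 0.0, -0.006]]
wrist_force: [-0.1, 0.7, 0.1]
gripper_width: 0.005
```

Run:
```python
from fit import *
import time
optics.snapshot('wrist');optics.snapshot('wrist');optics.snapshot('wrist')
for n in ('wrist','top'):
    im=snap(n,n+'3')
    for k,z in dict(disc_center=.099,lever_post=.123,bar_tab=.1115,bar_nose=.089,keeper=.089).items():
        for r in optics.place_of(k,n)[:1]: print(n,k,round(r['confidence'],2),np.round(r['at']),box(atz(n,r['at'],z)))
plan([(*world(0,-140),.235),(*world(0,-140),.133)])
```

```text
wrist disc_center 0.76 [353. 209.] [ 2.7 56.1]
wrist lever_post 0.71 [356. 140.] [56.7 57.7]
wrist bar_nose 0.7 [405. 211.] [-1.1 11.4]
wrist keeper 0.57 [287. 207.] [  1.6 109.7]
top disc_center 0.77 [264. 297.] [ 3.3 57.5]
top lever_post 0.79 [254. 266.] [54.8 58.4]
top bar_tab 0.73 [357. 278.] [ -7.  -96.5]
top bar_nose 0.89 [290. 288.] [ 6.5 13.9]
now box [-21.5  82.4] z 0.2394 t 7.45 F [-0.4  0.2  0.3] w 0.0026585932605422105
turn x deg 0.02301899999206114
tilt [-0.  0. -1.]
[ 0.546 -0.079  0.235] [  4.4 222.4 -21.4]
[ 0.546 -0.079  0.133] [106.4 222.4 -21.4]
```

View pics/wrist3.png

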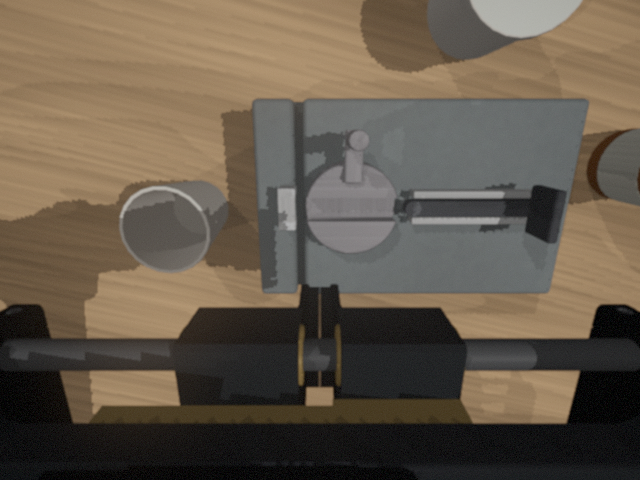

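The slot is now in line: the disc centre is at (353,209), the post at (356,140), and the slot lies parallel to the box edge, about 0.03 rad. Next I move over behind the tab and descend.

Request:
apply_moves(increments=[[[0,45,-5,0,0,0,1],[0,90,-10,0,0,0,1],[0,135,-15,0,0,0,1],[0,180,-21,0,0,0,1],[0,219,-21,0,0,0,1],[0,219,-21,0,0,0,1],[40,219,-21,0,0,0,1],[80,219,-21,0,0,0,1],[106,219,-21,0,0,0,1],[109,219,-21,0,0,0,1]]])

```text
clock: 8.45
position: [0.5422, -0.0748, 0.1273]
orientation: [[-0.007, 0.242, -0.97], [0.001, -0.97, -0.242], [-1.0, -0.003, 0.007]]
wrist_force: [-0.4, -0.5, 0.1]
gripper_width: 0.001
```

Run:
```python
from fit import *
snap('wrist','wrist4')
optics.snapshot('wrist')
plan([(*world(0,-118),.128),(*world(0,-50),.128),(*world(0,-20),.128)])
```

```text
now box [  -0.3 -136.1] z 0.1306 t 8.55 F [-0.  -0.  -0.1] w 0.0038268276499242196
turn x deg 0.05656735451833583
tilt [-0.001  0.    -1.   ]
[ 0.541 -0.057  0.128] [  2.6 -18.1  -0.4]
[0.524 0.009 0.128] [  2.6 -86.1  -0.4]
[0.517 0.038 0.128] [   2.6 -116.1   -0.5]
```

View pics/wrist4.png

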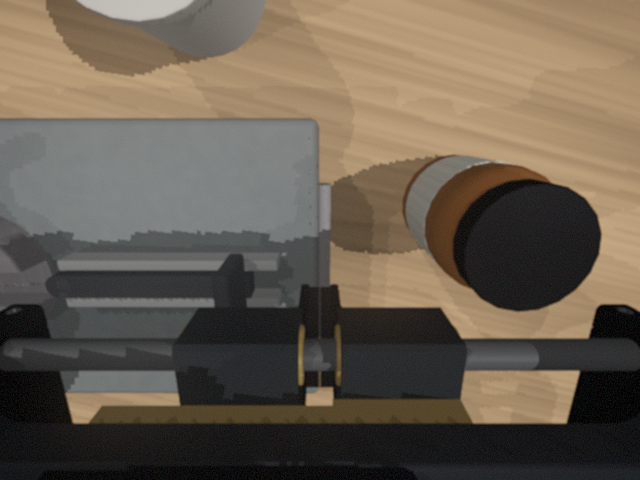

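The finger stands behind the tab (tab at (233,280), finger at (320,290)) and is well clear of the jar. I push in steps and watch the force.

Request:
apply_moves(increments=[[[2,-10,0,0,0,0,1],[2,-18,0,0,0,0,1],[2,-24,0,0,0,0,1],[2,-30,0,0,0,0,1],[2,-36,0,0,0,0,1],[2,-42,0,0,0,0,1],[2,-45,0,0,0,0,1]]])

```text
clock: 9.25
position: [0.5343, -0.0315, 0.1289]
orientation: [[0.001, 0.242, -0.97], [-0.0, -0.97, -0.242], [-1.0, 0.001, -0.001]]
wrist_force: [1.2, -1.3, 1.8]
gripper_width: 0.005
```

Request:
apply_moves(increments=[[[0,-7,0,0,0,0,1],[0,-14,0,0,0,0,1],[0,-21,0,0,0,0,1],[0,-28,0,0,0,0,1],[0,-35,0,0,0,0,1],[0,-42,0,0,0,0,1],[0,-46,0,0,0,0,1]]])

```text
clock: 9.95
position: [0.5228, 0.0138, 0.1286]
orientation: [[0.0, 0.242, -0.97], [0.0, -0.97, -0.242], [-1.0, -0.0, -0.0]]
wrist_force: [1.2, -1.9, 1.2]
gripper_width: 0.008
```

Run:
```python
from fit import *
snap('wrist','wrist5'); snap('top','top5')
for n in('wrist','top'):
    for k,z in dict(lever_post=.123,bar_tab=.1115,keeper=.089,disc_center=.099).items():
        for r in optics.place_of(k,n)[:1]: print(n,k,round(r['confidence'],2),np.round(r['at']),box(atz(n,r['at'],z)))
plan([(*world(0,-20),.128),(*world(0,-10),.128)])
```

```text
wrist lever_post 0.83 [ 82. 202.] [54.2 55.1]
wrist bar_tab 0.93 [293. 304.] [  0.6 -32.1]
wrist disc_center 0.89 [132. 291.] [ 2.2 53.2]
top lever_post 0.76 [256. 265.] [55.7 55. ]
top bar_tab 0.35 [233. 307.] [  0.4 108.3]
top keeper 0.65 [235. 308.] [ -1.6 108.3]
top disc_center 0.79 [266. 296.] [ 4.2 54.1]
now box [ -0.8 -45.8] z 0.1284 t 10.45 F [1.  0.7 0.4] w 0.0041693708079021475
turn x deg -0.004500676246237845
tilt [-0.  0. -1.]
[0.517 0.038 0.128] [  0.4 -25.8  -0.8]
[0.515 0.048 0.128] [  0.4 -35.8  -0.8]
```

The bar is at about 73 mm with low force, and the finger runs about 14 mm behind the tab. I continue towards the stop.

Request:
apply_moves(increments=[[[0,-6,-1,0,0,0,1],[0,-12,-1,0,0,0,1],[0,-18,-1,0,0,0,1],[0,-24,-1,0,0,0,1],[0,-29,-1,0,0,0,1],[0,-33,-1,0,0,0,1],[0,-34,-1,0,0,0,1]]])

```text
clock: 11.15
position: [0.5154, 0.0468, 0.1285]
orientation: [[-0.0, 0.243, -0.97], [0.0, -0.97, -0.243], [-1.0, -0.0, 0.0]]
wrist_force: [-1.5, -1.6, -1.0]
gripper_width: 0.005
```

Request:
apply_moves(increments=[[[0,-1,0,0,0,0,1],[0,-2,0,0,0,0,1],[0,-2,0,0,0,0,1]]])

```text
clock: 11.45
position: [0.5152, 0.0481, 0.1286]
orientation: [[0.0, 0.241, -0.97], [0.0, -0.97, -0.241], [-1.0, -0.0, -0.0]]
wrist_force: [-0.6, -2.5, -0.5]
gripper_width: 0.006
```

Request:
apply_moves(increments=[[[0,-1,0,0,0,0,1],[0,-2,0,0,0,0,1],[0,-2,0,0,0,0,1]]])

```text
clock: 11.75
position: [0.5147, 0.0502, 0.1285]
orientation: [[0.0, 0.242, -0.97], [0.0, -0.97, -0.242], [-1.0, -0.0, -0.0]]
wrist_force: [-0.7, -2.2, 0.5]
gripper_width: 0.003
```

Request:
apply_moves(increments=[[[0,-0.5,0,0,0,0,1],[0,-1,0,0,0,0,1],[0,-1,0,0,0,0,1]]])

```text
clock: 12.05
position: [0.5145, 0.0511, 0.1286]
orientation: [[0.0, 0.242, -0.97], [0.0, -0.97, -0.242], [-1.0, -0.0, -0.0]]
wrist_force: [-0.8, -1.8, -1.2]
gripper_width: 0.005
```

Request:
apply_moves(increments=[[[0,-0.5,0,0,0,0,1],[0,-1,0,0,0,0,1],[0,-1,0,0,0,0,1]]])

```text
clock: 12.35
position: [0.5142, 0.0521, 0.1286]
orientation: [[0.0, 0.242, -0.97], [0.0, -0.97, -0.242], [-1.0, -0.0, -0.0]]
wrist_force: [-0.7, -3.0, -0.8]
gripper_width: 0.006
```

Request:
apply_moves(increments=[[[0,-0.5,0,0,0,0,1],[0,-1,0,0,0,0,1],[0,-1,0,0,0,0,1]]])

```text
clock: 12.65
position: [0.514, 0.0528, 0.1286]
orientation: [[0.0, 0.242, -0.97], [-0.0, -0.97, -0.242], [-1.0, 0.0, -0.0]]
wrist_force: [0.5, -1.6, -0.3]
gripper_width: 0.006
```

Run:
```python
from fit import *
snap('wrist','wrist6'); snap('top','top6')
for n in('wrist','top'):
    for k,z in dict(lever_post=.123,bar_tab=.1115,keeper=.089,disc_center=.099).items():
        for r in optics.place_of(k,n)[:1]: print(n,k,round(r['confidence'],2),np.round(r['at']),box(atz(n,r['at'],z)))
plan([])
```

```text
wrist lever_post 0.73 [294. 311.] [4.7 6.7]
wrist bar_tab 0.84 [293. 308.] [-0.  8.]
wrist keeper 0.91 [114. 288.] [  0.6 109.7]
wrist disc_center 0.72 [205. 294.] [ 1.9 55.8]
top disc_center 0.19 [192. 331.] [-18.9 183.2]
now box [ 0.5 -4.8] z 0.1286 t 13.15 F [ 1.1 -3.3 -0.3] w 0.008726200174049617
turn x deg 0.013688166524758572
tilt [ 0. -0. -1.]
```

View pics/wrist6.png

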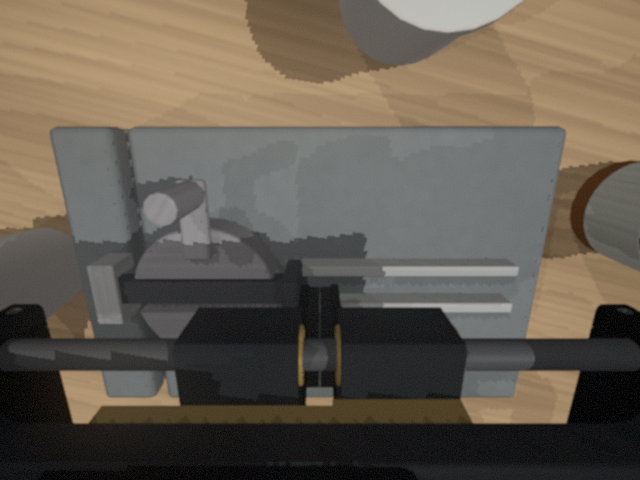

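The bar runs through the slot to the keeper (100,290), with the tab at (293,290). There is no clear stop force yet, so I keep nudging.

Request:
apply_moves(increments=[[[0,-0.5,0,0,0,0,1],[0,-1,0,0,0,0,1],[0,-1,0,0,0,0,1]]])

```text
clock: 13.45
position: [0.514, 0.0528, 0.1286]
orientation: [[0.0, 0.241, -0.971], [-0.001, -0.971, -0.241], [-1.0, 0.001, -0.0]]
wrist_force: [1.5, -5.6, -0.9]
gripper_width: 0.005
```

Request:
apply_moves(increments=[[[0,-0.5,0,0,0,0,1],[0,-1,0,0,0,0,1],[0,-1,0,0,0,0,1]]])

```text
clock: 13.75
position: [0.514, 0.0529, 0.1286]
orientation: [[0.001, 0.24, -0.971], [-0.002, -0.971, -0.24], [-1.0, 0.003, -0.0]]
wrist_force: [1.3, -6.6, -0.3]
gripper_width: 0.005
```

Request:
apply_moves(increments=[[[0,-0.5,0,0,0,0,1],[0,-1,0,0,0,0,1],[0,-1,0,0,0,0,1]]])

```text
clock: 14.05
position: [0.514, 0.0529, 0.1286]
orientation: [[0.001, 0.24, -0.971], [-0.004, -0.971, -0.24], [-1.0, 0.004, -0.0]]
wrist_force: [1.9, -7.9, -0.3]
gripper_width: 0.006
```

The finger has stopped while the force climbs to about 8 N, so the bar is home. I back off, rise and look.

Request:
apply_moves(increments=[[[0,3,0,0,0,0,1],[0,15,0,0,0,0,1],[0,25,0,0,0,0,1],[-40,25,0,0,0,0,1],[-80,25,10,0,0,0,1],[-115,25,40,0,0,0,1],[-115,20,70,0,0,0,1],[-115,20,70,0,0,0,1],[-115,20,70,0,0,0,1],[-115,20,70,0,0,0,1]]])

```text
clock: 15.05
position: [0.4508, 0.0195, 0.2434]
orientation: [[0.0, 0.242, -0.97], [0.001, -0.97, -0.242], [-1.0, -0.0, -0.0]]
wrist_force: [0.6, 0.5, 0.3]
gripper_width: 0.006
```

Run:
```python
from fit import *
optics.snapshot('wrist')
Z=dict(disc_center=.099,lever_post=.123,bar_tab=.1115,keeper=.089,cashbox=0,jar=0,cup=0,tub=0)
for n in('wrist','top','scene'):
    snap(n,n+'7')
    for k,z in Z.items():
        for r in optics.place_of(k,n)[:1]: print(n,k,round(r['confidence'],2),np.round(r['at']),box(atz(n,r['at'],z)),np.round(atz(n,r['at'],z),3)[:2])
plan([])
```

```text
wrist disc_center 0.84 [220. 150.] [ 0.3 55.7] [0.499 0.111]
wrist lever_post 0.92 [205.  67.] [55.2 54.8] [0.553 0.124]
wrist bar_tab 0.64 [277. 152.] [-0.7  9.9] [0.509 0.067]
wrist cashbox 0.65 [296. 145.] [-0.4  2.3] [0.511 0.059]
wrist jar 0.67 [524. 114.] [  30.3 -229.9] [ 0.597 -0.158]
wrist cup 0.76 [ 97. 162.] [-18.4 213.3] [0.443 0.26 ]
top disc_center 0.86 [265. 297.] [ 2.8 55.1] [0.502 0.111]
top lever_post 0.83 [256. 266.] [54.3 54.7] [0.552 0.124]
top bar_tab 0.89 [295. 292.] [-3.   6.7] [0.508 0.063]
top keeper 0.75 [235. 310.] [ -3.5 109.5] [0.483 0.163]
top cashbox 0.84 [298. 290.] [2.7 3.1] [0.514 0.061]
top jar 0.97 [417. 246.] [  23.8 -230.2] [ 0.591 -0.16 ]
top cup 0.65 [191. 332.] [-18.2 208.3] [0.444 0.255]
top tub 0.94 [309. 197.] [165.1 -60.6] [0.687 0.038]
scene disc_center 0.55 [367. 198.] [ 4.8 49.3] [0.505 0.106]
scene lever_post 0.66 [378. 202.] [62.  50.4] [0.56  0.121]
scene bar_tab 0.52 [348. 196.] [2.7 9.6] [0.513 0.067]
scene keeper 0.85 [392. 199.] [  9.8 104.6] [0.497 0.161]
scene cashbox 0.8 [346. 240.] [1.1 5. ] [0.512 0.062]
scene jar 0.94 [240. 268.] [  21.  -231.2] [ 0.589 -0.162]
scene cup 0.61 [430. 217.] [-19.9 221.9] [0.44  0.268]
scene tub 0.98 [347. 295.] [169.5 -53.2] [0.69  0.047]
now box [-69.6 -21.7] z 0.2435 t 16.45 F [0.7 0.6 0.1] w 0.0059079289826855196
turn x deg 0.01821073125483963
tilt [ 0. -0. -1.]
```

View pics/wrist7.png

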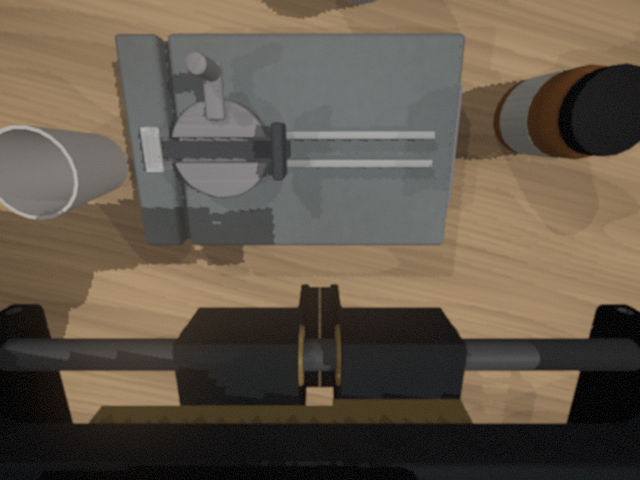

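The bar goes through the slot into the keeper (150,150), and the tab at (278,152) is at box y of about 7–10 mm, where fully home is 7. The box, jar and cup are in place and the arm is clear.

```bash
python3 -c "
from station import manip; print(manip.hand_in())"
```

```text
the job is handed in; nothing more can be done
None
```

The box is locked, and I handed the job in at about 16.5 s of the 48 s allowed.

- **Disc:** I pushed the lever post round with the shut fingertips from about 0.5 rad to about 0.03 rad. The wrist picture taken before I moved the bar showed the slot in line, and the disc still read within 0.03 rad of zero at the end.
- **Bar:** I then pushed the bar by its tab through the slot. The finger stopped dead against the stop while the force climbed to about 8 N, which is below the 20 N that would slide the box.
- **Last check:** With the hand withdrawn and clear of everything, the pictures showed the bar under the keeper. The tab was at y = 7 to 10 mm in the box's frame, where fully home is 7.
- **Surroundings:** The box and the jar, cup and tub were where they started, to within the few millimetres the cameras can tell.

The network readings scattered by up to about 7 mm between cameras, mostly in the scene view. A few readings taken while the arm hid the parts were plainly wrong, and I ignored them. I took no picture after handing in.

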